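# Set a dowel borer to its deepest stop and hold the carriage out on it

## Robot

A 6-joint arm with a two-finger parallel gripper is mounted at the origin on a cart in front of the work surface, level with it; the furniture and walls round the work are solid. World frame = base frame: x ahead of the robot, y to its left, z up, the work surface at z = 0. Lengths are in m, angles in rad, forces in N, time in s.
With the tool pointing down it reaches from about 0.275 to 0.725 m from the base axis. Payload 5.6 kg.
Tool frame: the origin (TCP) lies between the finger pads, 19 mm behind the fingertips; this is the grasp point; x points along the fingers, y is the direction in which the jaws open and shut, and the axes are right-handed (so a half turn about x gives the same grasp; the last joint's range is limited). The gripper opens to 85 mm and grips with 20 to 120 N. Pads are 22 mm wide; open, the fingers measure 114 mm over their backs; the gripper's body (76 mm by 85 mm) begins 54 mm behind the grasp point. The pads swing forward as they close: fully open they stand 13 mm farther back than shut.
Start: joints at [1.487, 0.255, 0.108, 0, -1.424, -0.285], TCP at [0.198, 0.513, 0.25] pointing down, gripper open.
Joint ranges: [-2.95, 2.95], [-1.21, 1.97], [-1.09, 1.5], [-2.87, 1.71], [-2.94, -0.07], [-3.05, 3.05]. Speed limits (rad/s): [2.57, 2.57, 3.14, 3.14, 3.14, 3.14].

## Interface

Orientations are given as a rotation vector (axis times angle).
In Python, from bench import * gives the robot as it stands.
- The arm moves only by the tool jog_arm, never from a script. Its argument "commands" is a list of rows, each an object of numbers: "tx", "ty", "tz": the shift along the tool's x, y, z in units of 0.4 m (1.0 is 0.4 m); "rx", "ry", "rz": the turn, a rotation vector about the tool's x, y, z in units of 2 pi rad (1.0 is 2 pi rad). A call has 1 to 20 rows; each row shifts and turns the commanded pose from where the row before left it, along the tool's axes as they then stand; what a row does not reach is not made up. A row lasts 1/12 s, in which the tool goes at most 41.7 mm and 7.16 degrees, less where a joint would pass 70% of its speed; a pose out of reach is approached as far as the arm can. A call with a number of a shift or a turn outside -1 to 1 is refused whole. A call with a gripper value outside its range is refused whole. "claw" is the opening, from 0 (shut) to 1 (fully open), set as the call begins (left out, the last holds). The fingers move at their own pace and stop on an object; the grip force is fixed at half the most. Time passes only in rows, so rows that do not move let the fingers close. It gives the time, the measured TCP pose, the force and the opening at its end, in the units of the state.
- sense(): the state, without advancing time (a new reading comes with each control period).
- capture(name): name is "scene" or "top" or "wrist"; returns a dict with "color" (480x640x3 uint8, blue, green, red), "fx", "fy", "cx", "cy" (pixels), "R" (3x3) and "t" (3): a world point X has camera coordinates R X + t. Camera axes: x right, y down, z forward; pixel columns grow to the right and rows downward; lengths in m; the calibration is good to about 2 mm. The wrist camera is an equidistant fisheye: a pixel r from the principal point sees the ray r / f radians off the axis. A picture is of the moment at which its call begins. There is no depth.
- finish_job(): hands the job in, once; it reports no verdict.
The state is a dict: "t": time; "q": joint angles; "joint_velocities": joint speeds; "joint_torque": joint torques, N m; "tcp_pos": TCP position; "ee_rot": TCP orientation; "wrist_force": force on the tool from outside, world axes, zero at the start; "ft_torque": the same for the moment, N m; "grip_width": opening from 0.0 (shut) to 1.0 (fully open).
Only numpy, scipy, OpenCV 4.12 (cv2) and the standard library are available. Lean on these libraries where they do the work, as an engineer would, in place of code of your own. Each camera call takes 0.05 s, during which the arm holds its last target.

## Task

Set the bench dowel borer for its deepest hole: turn the five-screw stop turret, either way, until its shortest stop screw clicks into line with the carriage's stop rod. Then draw the spindle carriage towards you by its bow handle, against the return spring, until the rod comes to rest firmly against that screw, without straining it, which brings the pointer to the long end line of the scale. Finish still holding the carriage out there so that the bit's reach can be measured, and leave the other things on the saw table where they lie.

Things in the scene. Friction and masses are not known exactly. Their poses are not given: they have to be found in the camera images.
- borer: fixed dowel borer: grey base plate 260 x 156 x 14 mm (x -140 to +120). Origin on the table; +x along the guide rods from the work table (robot's end) to the motor (far end), +y to the turret side. Turret axis at x -45, y +40 mm. Raised work table x -140 to -32, y -83 to -9, 64 mm tall; carriage and motor behind it, y -85 to +5 mm, up to 94 mm tall but for the bow handle
- carriage_slide (a joint): how far (m) the carriage is drawn out along the borer's -x; 0 is home, where the spring returns it when let go. Spring pull 7 N at home, 14 N at 52 mm. The slide could travel 75 mm, but its stop rod meets the turret's facing screw first: at 0.052 on the shortest screw (pointer on the scale's long end line), at 0.047, 0.042, 0.037 or 0.032 on the others
- bow_grip (a point): steel bow handle across the top of the carriage: round bar 14 mm thick and 90 mm long between two posts, about 66 mm of it free to grip. Point at the middle of the bar, 124 mm above the table, axes as the borer's: the bar lies along y, the carriage is drawn along -x. The plate below the bar is 30 mm lower than the bar's axis
- stop_rod_tip (a point): tip of the steel stop rod 10 mm thick on an arm at the turret side of the carriage, pointing along the borer's -x at the turret axis, 36 mm above the table. The tip is 78 mm from the turret axis when the carriage is home
- turret_hinge (a joint): angle (rad) of the stop turret, counter-clockwise from above, turning without end. A spring roller clicks into five positions, at whole multiples of 1.257 (72 degrees); it takes up to 0.16 N m and draws the turret in from 0.5 rad away, but almost midway between two it can stay put. At 0 (and at 6.283) the shortest screw faces the stop rod. Starts at least half a click, mostly 1 to 4, away
- carriage: the sliding spindle carriage with motor, drill bit, bow handle and stop rod; origin at table height under the bow handle, axes as the borer's
- turret_knob (a point): middle of the round black knurled knob on top of the turret, on its axis: 32 mm across, 26 mm tall (56 to 82 mm above the table), point at 72 mm
- turret: the stop turret with five radial stop screws (9 mm thick, each with a hexagonal lock nut). Origin on its upright axis at table height; its x axis points along the shortest screw. Tips stand 26, 31, 36, 41 and 46 mm from the axis, 36 mm above the table, growing counter-clockwise seen from above at 72 degree steps
- chisel: bench chisel, 255 mm long, on the table beside the borer; a bystander
- offcut_strip: strip of wood, 22 x 160 x 14 mm, on the table at the turret side of the borer; a bystander
- tape_measure: pocket tape, 33 x 94 x 63 mm, beside the borer; a bystander
- block_plane: small hand plane, 48 x 170 x 59 mm, near the rip fence; a bystander
- glue_bottle: glue bottle, 187 mm tall, near the rip fence; a bystander
- nail_tin: open tin, 70 mm wide and 61 mm tall, behind the mitre gauge; a bystander
- jar_screws_b: glass jar, 91 mm tall, behind the mitre gauge; a bystander

How it is judged:
On the way:
1. the turret has clicked in with its shortest screw facing the stop rod, the carriage still home ((value of joint turret_hinge between -0.1 and 0.1 rad or value of joint turret_hinge between 6.183 and 6.383 rad) and value of joint carriage_slide below 0.004 m), for 0.2 s.
At the end, for the whole second after the job is handed in: turret clicked in (within 0.1 rad) with its shortest screw facing the stop rod; carriage still, 50 to 54 mm out, stop rod pressing on the turret's screw with 0.5 to 60 N; the fingers press on the carriage with over 2 N, the TCP within 60 mm of the middle of the bow handle ((value of joint turret_hinge between -0.1 and 0.1 rad or value of joint turret_hinge between 6.183 and 6.383 rad) and value of joint carriage_slide between 0.05 and 0.054 m and contact force between carriage and turret between 0.5 and 60 N and contact force between the fingers and carriage above 2 N and distance between the grasp point and bow_grip below 0.06 m and velocity of joint carriage_slide between -0.01 and 0.01 m/s); the arm keeps its last pose, push and grip.
It fails at once if the stop rod is hauled onto a stop screw with more than 80 N (contact force between carriage and turret above 80 N).
It fails at once if a bystander is pushed more than 20 mm (distance of any of chisel, offcut_strip, tape_measure, block_plane, glue_bottle, nail_tin, jar_screws_b from where it was at the start of the episode above 0.02 m).
It also fails if it takes over 72 s, if anything falls off the work surface, if the arm or the gripper's body presses on something with over 40 N, if the wrist force passes 120 N, or if a joint passes its speed limit or range.

## Working session

There is one attempt and no reset: what is moved stays moved. The work goes in short steps, Python scripts to look and compute and a tool call to move; the robot and the scene stay as the last step left them, time stands still between calls to the robot, and variables do not carry over. Pictures are saved under pics/ and viewed, and the job is handed in when it is done.

Besides the shell and the picture viewer there is one more tool, called after ">>>" in YAML: its name, and indented under it one key for each argument. jog_arm: Moves the arm, as the interface text tells. Its arguments: {"type":"object","properties":{"commands":{"type":"array"},"claw":{"type":"number"}},"required":["commands"]}

```bash
ls; mkdir -p pics; python3 - <<'E'
from bench import *
import cv2,numpy as np
print(sense())
for n in ("scene","top","wrist"):
    c=capture(n); cv2.imwrite(f"pics/a_{n}.png",c["color"])
    print(n,c["fx"],c["fy"],c["cx"],c["cy"],np.round(c["R"],4).tolist(),np.round(c["t"],4))
E
```

```text
pics
{'t': 0.0, 'q': array([ 1.48658679e+00,  2.55753240e-01,  1.06985243e-01, -4.65422368e-04,
       -1.42391680e+00, -2.84574866e-01]), 'joint_velocities': array([-0.00017526, -0.00039751, -0.00047748,  0.0009008 ,  0.00066312,
       -0.00055874]), 'joint_torque': array([ 9.11631560e-04, -3.86638212e+01,  2.37938118e+01,  5.36520079e+00,
       -6.18402715e-03,  2.05876148e-06]), 'tcp_pos': array([0.19805811, 0.51259519, 0.24908627]), 'ee_rot': array([-2.0205464 ,  0.3789557 ,  2.02109971]), 'wrist_force': array([-0.1807693 ,  0.40237399, -0.13385397]), 'ft_torque': array([-0.0286789 ,  0.07134717,  0.01402721]), 'grip_width': 1.0008314149999276}
scene 452.54921081851825 452.54921081851825 323.1136959730874 237.2338752182939 [[-0.8305, -0.5565, 0.0215], [-0.2494, 0.3372, -0.9078], [0.498, -0.7593, -0.4188]] [0.3837 0.3127 0.4516]
top 575.7845841227956 575.7845841227956 319.1038376793084 238.51465108207958 [[0.0223, -0.9998, 0.0017], [-0.9863, -0.0222, -0.1636], [0.1636, 0.002, -0.9865]] [-0.2239  0.58    1.3821]
wrist 371.64829954431775 371.64829954431775 322.8329590180949 244.36445730744404 [[-0.3605, -0.9328, 0.002], [-0.8873, 0.3436, 0.3075], [-0.2875, 0.1091, -0.9515]] [ 0.5491 -0.0392  0.3805]
```

View pics/a_scene.png

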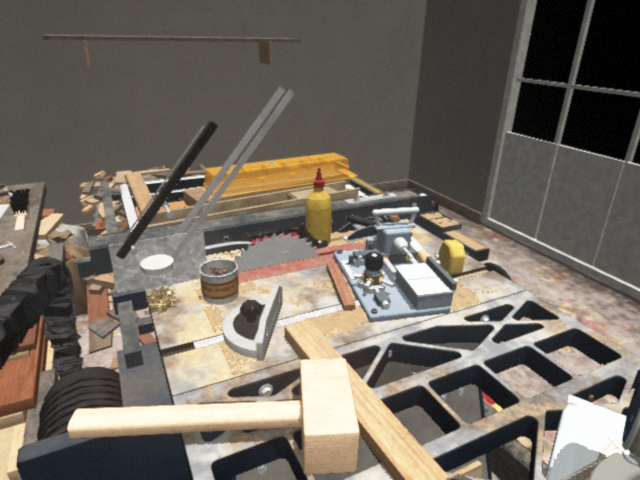

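View pics/a_top.png

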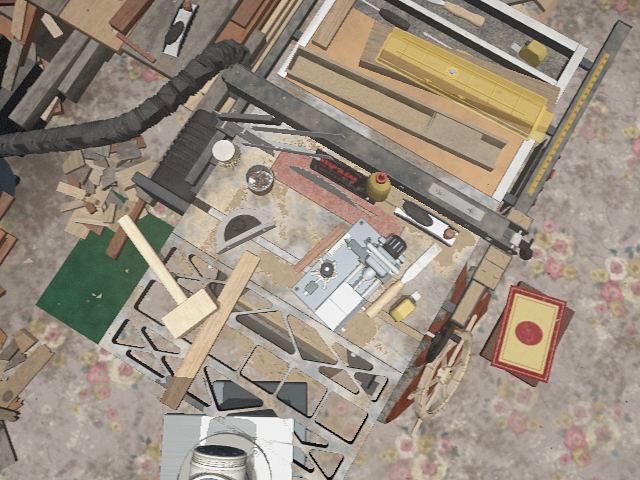

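View pics/a_wrist.png

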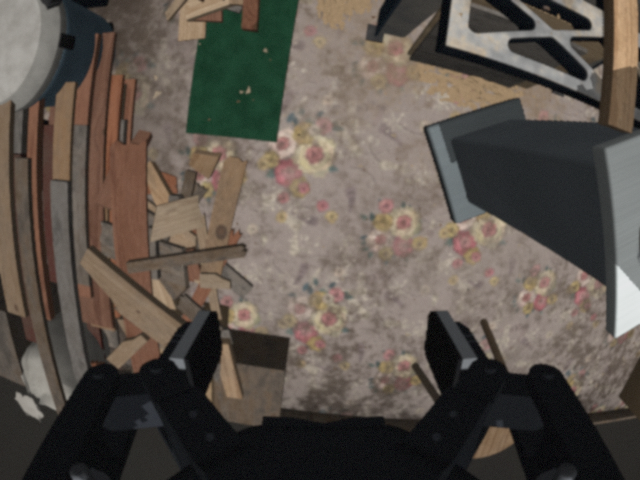

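The top view shows the borer at about (345, 272): turret knob near (327, 269), work table near (340, 307), bow handle near (380, 258). The scene view shows the knob at (373, 260) and the handle at (395, 215). I'll zoom in on both.

```bash
python3 - <<'E'
import cv2
a=cv2.imread("pics/a_top.png")[205:345,275:455]; cv2.imwrite("pics/b_top.png",cv2.resize(a,None,fx=4.2,fy=4.2,interpolation=cv2.INTER_CUBIC))
a=cv2.imread("pics/a_scene.png")[190:330,320:500]; cv2.imwrite("pics/b_scene.png",cv2.resize(a,None,fx=4.2,fy=4.2,interpolation=cv2.INTER_CUBIC))
E
```

```text
(no output)
```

View pics/b_top.png

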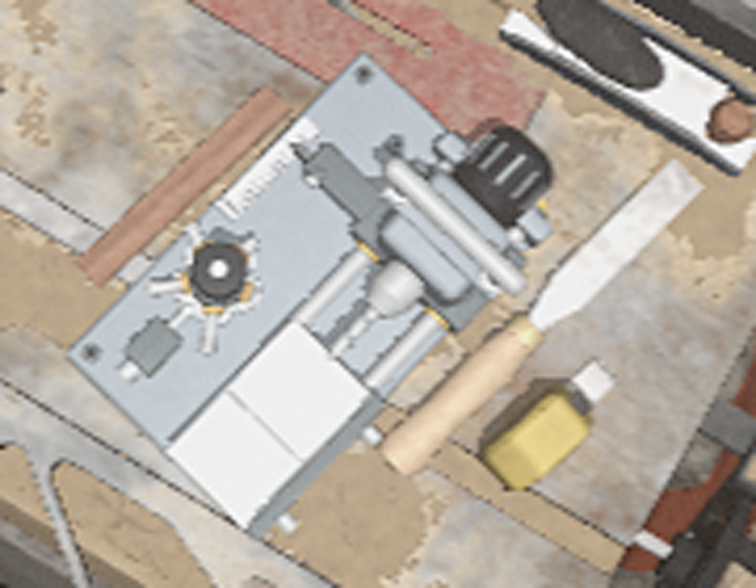

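View pics/b_scene.png

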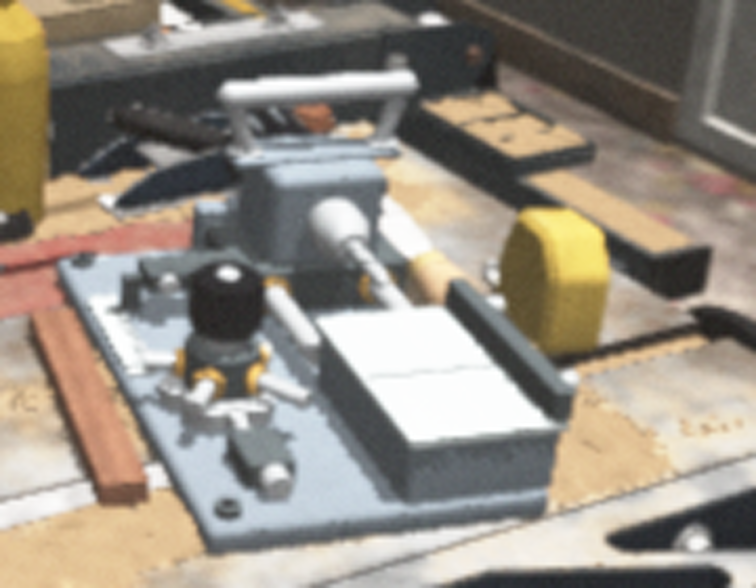

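```bash
cat > h.py <<'E'
from bench import *
import cv2,numpy as np
from scipy.spatial.transform import Rotation as Ro
def ray(c,u,v,name):
    x=(u-c["cx"])/c["fx"]; y=(v-c["cy"])/c["fy"]
    if name=="wrist":
        r=np.hypot(x,y); d=np.array([x/r*np.sin(r),y/r*np.sin(r),np.cos(r)]) if r>1e-9 else np.array([0,0,1.])
    else: d=np.array([x,y,1.])
    R=np.array(c["R"]);t=np.array(c["t"])
    return -R.T@t, R.T@d
def onz(c,u,v,z,name):
    o,d=ray(c,u,v,name); return o+d*(z-o[2])/d[2]
def proj(c,X,name):
    p=np.array(c["R"])@np.array(X)+np.array(c["t"])
    if name=="wrist":
        th=np.arctan2(np.hypot(p[0],p[1]),p[2]); ph=np.arctan2(p[1],p[0]); return np.array([c["cx"]+c["fx"]*th*np.cos(ph),c["cy"]+c["fy"]*th*np.sin(ph)])
    return np.array([c["cx"]+c["fx"]*p[0]/p[2],c["cy"]+c["fy"]*p[1]/p[2]])
E
python3 - <<'E'
from h import *
c=capture("top")
P={"A-140,78":(70,355,.014),"B120,78":(362,55,.014),"T-140,-9":(165,452,.064),"T-32,-9":(297,322,.064),"T-32,-83":(375,395,.064),"knob-45,40":(218,268,.082),"bow0":(395,168,.124),"bow1":(514,284,.124)}
for k,(u,v,z) in P.items(): print(k,np.round(onz(c,u/4.2+275,v/4.2+205,z,"top"),4))
# fit
L=np.array([(-.14,.078),(.12,.078),(-.14,-.009),(-.032,-.009),(-.045,.04)]);
W=np.array([onz(c,P[k][0]/4.2+275,P[k][1]/4.2+205,P[k][2],"top")[:2] for k in list(P)[:4]+["knob-45,40"]])
lc=L-L.mean(0);wc=W-W.mean(0)
th=np.arctan2((lc[:,0]*wc[:,1]-lc[:,1]*wc[:,0]).sum(),(lc*wc).sum()); R=np.array([[np.cos(th),-np.sin(th)],[np.sin(th),np.cos(th)]])
o=W.mean(0)-R@L.mean(0); print("th",th,"o",o,"res",np.round(W-(L@R.T+o),4).tolist())
E
```

```text
A-140,78 [ 0.4594 -0.145   0.014 ]
B120,78 [ 0.6459 -0.3173  0.014 ]
T-140,-9 [ 0.4014 -0.2034  0.064 ]
T-32,-9 [ 0.4776 -0.2778  0.064 ]
T-32,-83 [ 0.4366 -0.3233  0.064 ]
knob-45,40 [ 0.5059 -0.2313  0.082 ]
bow0 [ 0.5595 -0.3285  0.124 ]
bow1 [ 0.496 -0.395  0.124]
th -0.7548993187004032 o [ 0.50819573 -0.29337216] res [[-0.0003, -0.0043], [-0.0031, 0.0015], [0.0014, 0.0006], [-0.0011, 0.0002], [0.0031, 0.0021]]
```

```bash
cat >> h.py <<'E'
TH=-0.755; O=np.array([0.508,-0.2935])
def b2w(x,y,z):
    c,s=np.cos(TH),np.sin(TH); return np.array([O[0]+c*x-s*y,O[1]+s*x+c*y,z])
def go(target,st=None):
    st=st or sense(); R=Ro.from_rotvec(st["ee_rot"]).as_matrix()
    d=R.T@(np.array(target)-st["tcp_pos"]); return d/0.4
def show():
    st=sense(); R=Ro.from_rotvec(st["ee_rot"]).as_matrix()
    print("t",round(st["t"],2),"tcp",np.round(st["tcp_pos"],4),"q",np.round(st["q"],3),"F",np.round(st["wrist_force"],1),"T",np.round(st["ft_torque"],2),"grip",round(st["grip_width"],3))
    print("axes x",np.round(R[:,0],4),"y",np.round(R[:,1],4),"z",np.round(R[:,2],4))
    return st
E
python3 - <<'E'
from h import *
show()
print(b2w(-.045,.04,.072),b2w(.061,-.036,.124))
print(go([.503,-.233,.25]), "borer +x yaw",TH)
E
```

```text
t 0.2 tcp [0.1981 0.5128 0.2495] q [ 1.487  0.255  0.108 -0.    -1.424 -0.285] F [ 0.   0.  -0.8] T [-0.03  0.03 -0.04] grip 0.999
axes x [-3.0e-04 -1.1e-03 -1.0e+00] y [-0.3605 -0.9327  0.0011] z [-9.327e-01  3.605e-01 -1.000e-04]
[ 0.50263933 -0.23353115  0.072     ] [ 0.52775417 -0.36152038  0.124     ]
[ 3.86645003e-04  1.46431198e+00 -1.38306303e+00] borer +x yaw -0.755
```

>>> jog_arm:
  commands:
    - {"ty": 0.04, "tz": -0.034}
    - {"ty": 0.07, "tz": -0.06}
    - {"ty": 0.075, "tz": -0.065}
    - {"ty": 0.075, "tz": -0.065}
    - {"ty": 0.075, "tz": -0.065}
    - {"ty": 0.075, "tz": -0.065}
    - {"ty": 0.075, "tz": -0.065}
    - {"ty": 0.075, "tz": -0.065}
    - {"ty": 0.075, "tz": -0.065}
    - {"ty": 0.075, "tz": -0.065}
    - {"ty": 0.075, "tz": -0.065}
    - {"ty": 0.075, "tz": -0.065}
    - {"ty": 0.075, "tz": -0.065}
    - {"ty": 0.075, "tz": -0.065}
    - {"ty": 0.075, "tz": -0.065}
    - {"ty": 0.075, "tz": -0.065}
    - {"ty": 0.075, "tz": -0.065}
    - {"ty": 0.075, "tz": -0.065}
    - {"ty": 0.075, "tz": -0.065}
    - {"ty": 0.06, "tz": -0.05}
  claw: 0.6

```text
invalid input at $.commands[0]: expected keys tx, ty, tz, rx, ry, rz
```

>>> jog_arm:
  commands:
    - {"ty": 0.03, "tz": -0.02}
    - {"tx": 0}
    - {"tx": 0}

```text
invalid input at $.commands[0]: expected keys tx, ty, tz, rx, ry, rz
```

```bash
python3 - <<'E'
from h import *
show()
c=capture("wrist"); cv2.imwrite("pics/c_wrist.png",c["color"])
print(proj(c,b2w(-.045,.04,.082),"wrist"))
E
```

```text
t 0.2 tcp [0.1981 0.5128 0.2495] q [ 1.487  0.255  0.108 -0.    -1.424 -0.285] F [ 0.   0.  -0.8] T [-0.03  0.03 -0.04] grip 0.999
axes x [-3.0e-04 -1.1e-03 -1.0e+00] y [-0.3605 -0.9327  0.0011] z [-9.327e-01  3.605e-01 -1.000e-04]
[ 707.11328494 -109.81485865]
```

View pics/c_wrist.png

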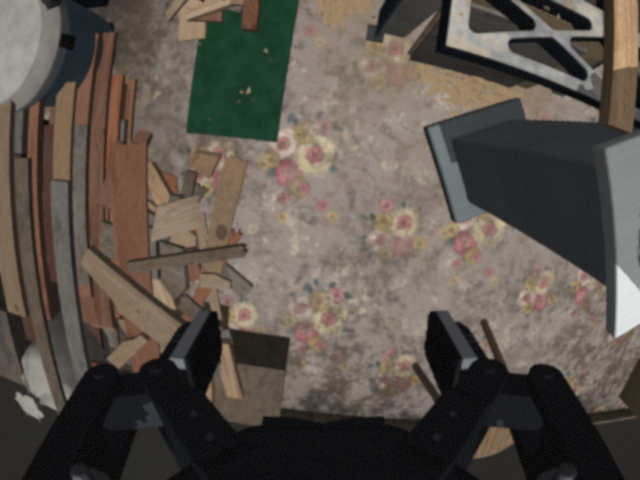

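All six keys are required in each row, so I'm re-sending with them filled in.

>>> jog_arm:
  commands:
    - {"tx": 0, "ty": 0.04, "tz": -0.034, "rx": 0, "ry": 0, "rz": 0}
    - {"tx": 0, "ty": 0.07, "tz": -0.06, "rx": 0, "ry": 0, "rz": 0}
    - {"tx": 0, "ty": 0.075, "tz": -0.065, "rx": 0, "ry": 0, "rz": 0}
    - {"tx": 0, "ty": 0.075, "tz": -0.065, "rx": 0, "ry": 0, "rz": 0}
    - {"tx": 0, "ty": 0.075, "tz": -0.065, "rx": 0, "ry": 0, "rz": 0}
    - {"tx": 0, "ty": 0.075, "tz": -0.065, "rx": 0, "ry": 0, "rz": 0}
    - {"tx": 0, "ty": 0.075, "tz": -0.065, "rx": 0, "ry": 0, "rz": 0}
    - {"tx": 0, "ty": 0.075, "tz": -0.065, "rx": 0, "ry": 0, "rz": 0}
    - {"tx": 0, "ty": 0.075, "tz": -0.065, "rx": 0, "ry": 0, "rz": 0}
    - {"tx": 0, "ty": 0.075, "tz": -0.065, "rx": 0, "ry": 0, "rz": 0}
    - {"tx": 0, "ty": 0.075, "tz": -0.065, "rx": 0, "ry": 0, "rz": 0}
    - {"tx": 0, "ty": 0.075, "tz": -0.065, "rx": 0, "ry": 0, "rz": 0}
    - {"tx": 0, "ty": 0.075, "tz": -0.065, "rx": 0, "ry": 0, "rz": 0}
    - {"tx": 0, "ty": 0.075, "tz": -0.065, "rx": 0, "ry": 0, "rz": 0}
    - {"tx": 0, "ty": 0.075, "tz": -0.065, "rx": 0, "ry": 0, "rz": 0}
    - {"tx": 0, "ty": 0.075, "tz": -0.065, "rx": 0, "ry": 0, "rz": 0}
    - {"tx": 0, "ty": 0.075, "tz": -0.065, "rx": 0, "ry": 0, "rz": 0}
    - {"tx": 0, "ty": 0.075, "tz": -0.065, "rx": 0, "ry": 0, "rz": 0}
    - {"tx": 0, "ty": 0.07, "tz": -0.06, "rx": 0, "ry": 0, "rz": 0}
    - {"tx": 0, "ty": 0.06, "tz": -0.05, "rx": 0, "ry": 0, "rz": 0}
  claw: 0.6

```text
t: 1.92
tcp_pos: [0.455, -0.2062, 0.2496]
ee_rot: [-2.019, 0.378, 2.02]
wrist_force: [1.2, 1.1, 1.4]
grip_width: 0.601
```

>>> jog_arm:
  commands:
    - {"tx": 0, "ty": 0.025, "tz": -0.012, "rx": 0, "ry": 0, "rz": 0}
    - {"tx": 0, "ty": 0, "tz": 0, "rx": 0, "ry": 0, "rz": 0}
    - {"tx": 0, "ty": 0, "tz": 0, "rx": 0, "ry": 0, "rz": 0}

```text
t: 2.17
tcp_pos: [0.4553, -0.2148, 0.2496]
ee_rot: [-2.018, 0.378, 2.02]
wrist_force: [-0.3, 1.4, -0.1]
grip_width: 0.598
```

```bash
python3 - <<'E'
from h import *
show()
c=capture("wrist"); cv2.imwrite("pics/d_wrist.png",c["color"])
print(proj(c,b2w(-.045,.04,.082),"wrist"))
E
```

```text
t 2.17 tcp [ 0.4553 -0.2148  0.2496] q [-0.129  0.163 -0.009 -0.    -1.399  1.33 ] F [-0.3  1.4 -0.1] T [ 0.04 -0.    0.  ] grip 0.598
axes x [-8.e-04  5.e-04 -1.e+00] y [-3.619e-01 -9.322e-01 -2.000e-04] z [-9.322e-01  3.619e-01  9.000e-04]
[323.27093385 164.62692129]
```

View pics/d_wrist.png

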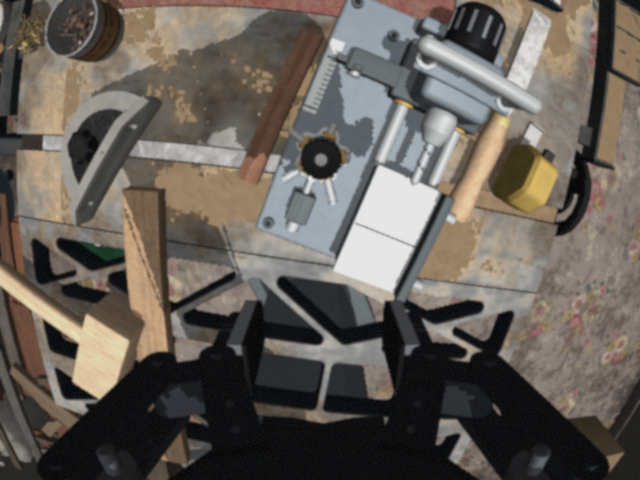

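The wrist view shows the knob at (320, 158), with screws radiating from it and the click-roller block at (300, 205). Next I'll zoom in on the turret.

```bash
python3 - <<'E'
from h import *
c=capture("wrist")
a=c["color"][90:230,230:410]; cv2.imwrite("pics/e_wrist.png",cv2.resize(a,None,fx=4.2,fy=4.2,interpolation=cv2.INTER_CUBIC))
E
```

```text
(no output)
```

View pics/e_wrist.png

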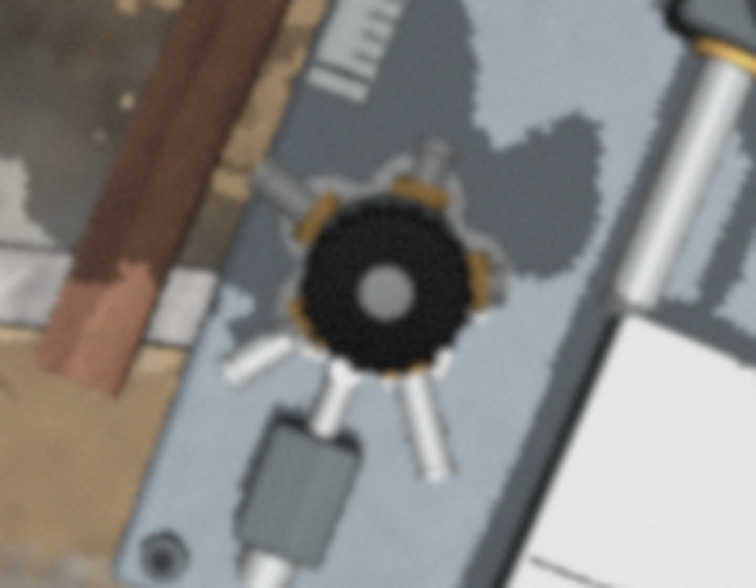

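```bash
python3 - <<'E'
from h import *
c=capture("wrist")
z=4.2
k=onz(c,387/z+230,292/z+90,.082,"wrist"); print("knob",k, "pred",b2w(-.045,.04,.082))
for u,v in [(500,285),(435,145),(260,175),(228,375),(435,477)]:
    p=onz(c,u/z+230,v/z+90,.036,"wrist"); d=p-k; print(np.round(p,4),"len",round(np.hypot(d[0],d[1]),4),"ang rel borer deg",round(np.degrees((np.arctan2(d[1],d[0])-TH+np.pi)%(2*np.pi)-np.pi),1))
# borer heading recheck: plate corners/worktable corner/ scale in wrist
img=c["color"]
E
```

```text
knob [ 0.50698523 -0.23308236  0.082     ] pred [ 0.50263933 -0.23353115  0.082     ]
[ 0.4962 -0.2549  0.036 ] len 0.0244 ang rel borer deg -73.1
[ 0.5295 -0.2526  0.036 ] len 0.0298 ang rel borer deg 2.3
[ 0.5371 -0.2155  0.036 ] len 0.0349 ang rel borer deg 73.6
[ 0.4991 -0.1927  0.036 ] len 0.0411 ang rel borer deg 144.3
[ 0.4614 -0.2267  0.036 ] len 0.046 ang rel borer deg -144.7
```

The angle fit puts the shortest screw (about 24 mm) at −73° from the borer's +x, so the turret needs one click counter-clockwise. The knob is at about (0.5065, −0.2325). I'm moving above it now.

>>> jog_arm:
  commands:
    - {"tx": 0, "ty": 0, "tz": -0.034, "rx": 0, "ry": 0, "rz": 0}
    - {"tx": 0.05, "ty": -0.005, "tz": -0.034, "rx": 0, "ry": 0, "rz": 0}
    - {"tx": 0.08, "ty": 0, "tz": -0.034, "rx": 0, "ry": 0, "rz": 0}
    - {"tx": 0.08, "ty": 0, "tz": -0.033, "rx": 0, "ry": 0, "rz": 0}
    - {"tx": 0.05, "ty": 0, "tz": 0, "rx": 0.0167, "ry": 0, "rz": 0}
    - {"tx": 0.04, "ty": 0, "tz": 0, "rx": 0.0167, "ry": 0, "rz": 0}
    - {"tx": 0.025, "ty": 0, "tz": 0, "rx": 0.0167, "ry": 0, "rz": 0}
    - {"tx": 0, "ty": 0, "tz": 0, "rx": 0.0167, "ry": 0, "rz": 0}
    - {"tx": 0, "ty": 0, "tz": 0, "rx": 0.0167, "ry": 0, "rz": 0}
    - {"tx": 0, "ty": 0, "tz": 0, "rx": 0.0167, "ry": 0, "rz": 0}
    - {"tx": 0, "ty": 0, "tz": 0, "rx": 0, "ry": 0, "rz": 0}
    - {"tx": 0, "ty": 0, "tz": 0, "rx": 0, "ry": 0, "rz": 0}
  claw: 0.6

```text
t: 3.32
tcp_pos: [0.5069, -0.2313, 0.1205]
ee_rot: [-1.621, 0.878, 1.619]
wrist_force: [-0.9, -0.4, 0.4]
grip_width: 0.601
```

```bash
python3 - <<'E'
from h import *
show()
c=capture("wrist"); cv2.imwrite("pics/f_wrist.png",c["color"])
print(proj(c,[.5065,-.2325,.082],"wrist"), proj(c,b2w(-.045,.04,.082),"wrist"))
print(go([.5065,-.2325,.077]))
E
```

```text
t 3.32 tcp [ 0.5069 -0.2313  0.1205] q [-0.147  0.342 -0.11  -0.    -1.118  0.724] F [-0.9 -0.4  0.4] T [0.01 0.   0.04] grip 0.601
axes x [ 8.e-04 -0.e+00 -1.e+00] y [-8.381e-01 -5.455e-01 -6.000e-04] z [-5.455e-01  8.381e-01 -4.000e-04]
[325.95447553 296.22000608] [333.7709602  298.50179969]
[ 0.10848412  0.00216252 -0.00152018]
```

View pics/f_wrist.png

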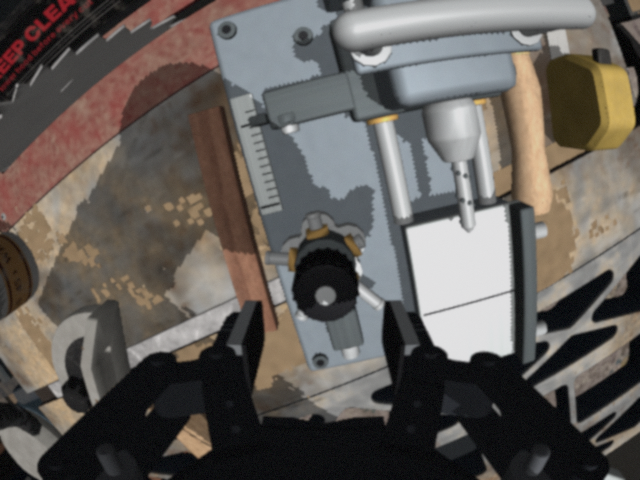

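The knob top is at (325, 297), within 1 px of prediction and centred between the fingers. I'll descend and grip it.

>>> jog_arm:
  commands:
    - {"tx": 0.03, "ty": 0.002, "tz": -0.002, "rx": 0, "ry": 0, "rz": 0}
    - {"tx": 0.03, "ty": 0, "tz": 0, "rx": 0, "ry": 0, "rz": 0}
    - {"tx": 0.03, "ty": 0, "tz": 0, "rx": 0, "ry": 0, "rz": 0}
    - {"tx": 0.018, "ty": 0, "tz": 0, "rx": 0, "ry": 0, "rz": 0}
    - {"tx": 0, "ty": 0, "tz": 0, "rx": 0, "ry": 0, "rz": 0}
  claw: 0.6

```text
t: 3.78
tcp_pos: [0.5054, -0.2328, 0.0753]
ee_rot: [-1.616, 0.881, 1.621]
wrist_force: [-0.4, 0.5, -0.3]
grip_width: 0.599
```

>>> jog_arm:
  commands:
    - {"tx": 0, "ty": 0, "tz": 0, "rx": 0, "ry": 0, "rz": 0}
    - {"tx": 0, "ty": 0, "tz": 0, "rx": 0, "ry": 0, "rz": 0}
    - {"tx": 0, "ty": 0, "tz": 0, "rx": 0, "ry": 0, "rz": 0}
    - {"tx": 0, "ty": 0, "tz": 0, "rx": 0, "ry": 0, "rz": 0}
    - {"tx": 0, "ty": 0, "tz": 0, "rx": 0, "ry": 0, "rz": 0}
    - {"tx": 0, "ty": 0, "tz": 0, "rx": 0, "ry": 0, "rz": 0}
  claw: 0

```text
t: 4.28
tcp_pos: [0.507, -0.2335, 0.0778]
ee_rot: [-1.619, 0.881, 1.616]
wrist_force: [-0.9, 2.1, 4.8]
grip_width: 0.352
```

>>> jog_arm:
  commands:
    - {"tx": 0, "ty": 0, "tz": 0, "rx": -0.01, "ry": 0, "rz": 0}
    - {"tx": 0, "ty": 0, "tz": 0, "rx": -0.013, "ry": 0, "rz": 0}
    - {"tx": 0, "ty": 0, "tz": 0, "rx": -0.013, "ry": 0, "rz": 0}
    - {"tx": 0, "ty": 0, "tz": 0, "rx": -0.013, "ry": 0, "rz": 0}
    - {"tx": 0, "ty": 0, "tz": 0, "rx": -0.013, "ry": 0, "rz": 0}
    - {"tx": 0, "ty": 0, "tz": 0, "rx": -0.013, "ry": 0, "rz": 0}
    - {"tx": 0, "ty": 0, "tz": 0, "rx": -0.013, "ry": 0, "rz": 0}
    - {"tx": 0, "ty": 0, "tz": 0, "rx": -0.013, "ry": 0, "rz": 0}
    - {"tx": 0, "ty": 0, "tz": 0, "rx": -0.013, "ry": 0, "rz": 0}
    - {"tx": 0, "ty": 0, "tz": 0, "rx": -0.013, "ry": 0, "rz": 0}
    - {"tx": 0, "ty": 0, "tz": 0, "rx": -0.013, "ry": 0, "rz": 0}
    - {"tx": 0, "ty": 0, "tz": 0, "rx": -0.013, "ry": 0, "rz": 0}
    - {"tx": 0, "ty": 0, "tz": 0, "rx": -0.013, "ry": 0, "rz": 0}
    - {"tx": 0, "ty": 0, "tz": 0, "rx": -0.013, "ry": 0, "rz": 0}
    - {"tx": 0, "ty": 0, "tz": 0, "rx": -0.013, "ry": 0, "rz": 0}
    - {"tx": 0, "ty": 0, "tz": 0, "rx": -0.01, "ry": 0, "rz": 0}
    - {"tx": 0, "ty": 0, "tz": 0, "rx": 0, "ry": 0, "rz": 0}
    - {"tx": 0, "ty": 0, "tz": 0, "rx": 0, "ry": 0, "rz": 0}
  claw: 0

```text
t: 5.78
tcp_pos: [0.5073, -0.2326, 0.0777]
ee_rot: [2.079, 0.284, -2.074]
wrist_force: [0.3, 5.6, 6.5]
grip_width: 0.355
```

```bash
python3 - <<'E'
from h import *
show()
c=capture("wrist"); cv2.imwrite("pics/g_wrist.png",c["color"])
c=capture("top"); cv2.imwrite("pics/g_top.png",cv2.resize(c["color"][205:345,275:455],None,fx=4,fy=4,interpolation=cv2.INTER_CUBIC))
E
```

```text
t 5.78 tcp [ 0.5073 -0.2326  0.0777] q [-1.500e-01  3.830e-01 -1.690e-01 -1.000e-03 -1.017e+00  1.993e+00] F [0.3 5.6 6.5] T [ 1.94  0.2  -0.01] grip 0.355
axes x [ 2.3e-03  9.0e-04 -1.0e+00] y [ 2.679e-01 -9.634e-01 -2.000e-04] z [-0.9634 -0.2679 -0.0025]
```

View pics/g_wrist.png

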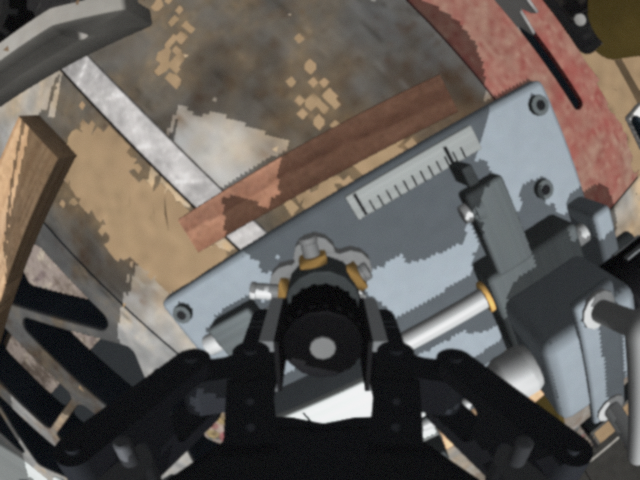

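>>> jog_arm:
  commands:
    - {"tx": 0, "ty": 0, "tz": 0, "rx": 0, "ry": 0, "rz": 0}
    - {"tx": 0, "ty": 0, "tz": 0, "rx": 0, "ry": 0, "rz": 0}
    - {"tx": 0, "ty": 0, "tz": 0, "rx": 0, "ry": 0, "rz": 0}
    - {"tx": 0, "ty": 0, "tz": 0, "rx": 0, "ry": 0, "rz": 0}
    - {"tx": -0.03, "ty": 0, "tz": 0, "rx": 0, "ry": 0, "rz": 0}
    - {"tx": -0.06, "ty": 0, "tz": 0, "rx": 0, "ry": 0, "rz": 0}
    - {"tx": -0.08, "ty": 0, "tz": 0, "rx": 0, "ry": 0, "rz": 0}
    - {"tx": -0.08, "ty": 0, "tz": 0, "rx": 0, "ry": 0, "rz": 0}
    - {"tx": -0.07, "ty": 0, "tz": 0, "rx": 0, "ry": 0, "rz": 0}
    - {"tx": 0, "ty": 0, "tz": 0, "rx": 0, "ry": 0, "rz": 0}
    - {"tx": 0, "ty": 0, "tz": 0, "rx": 0, "ry": 0, "rz": 0}
  claw: 0.6

```text
t: 6.8
tcp_pos: [0.5073, -0.2337, 0.2066]
ee_rot: [2.08, 0.281, -2.072]
wrist_force: [0.3, 0.2, -0.9]
grip_width: 0.603
```

```bash
python3 - <<'E'
from h import *
show()
c=capture("wrist"); cv2.imwrite("pics/h_wrist.png",c["color"]); np.save("c_h.npy",c,allow_pickle=True)
u,v=proj(c,[.5065,-.2325,.06],"wrist").astype(int); print(u,v)
y0,x0=max(v-70,0),u-90
print(x0,y0); cv2.imwrite("pics/i_wrist.png",cv2.resize(c["color"][y0:y0+140,x0:x0+180],None,fx=4.2,fy=4.2,interpolation=cv2.INTER_CUBIC))
E
```

```text
t 6.8 tcp [ 0.5073 -0.2337  0.2066] q [-0.152  0.286  0.039  0.    -1.32   1.993] F [ 0.3  0.2 -0.9] T [ 0.01  0.05 -0.  ] grip 0.603
axes x [ 4.e-03 -9.e-04 -1.e+00] y [ 0.2674 -0.9636  0.0019] z [-0.9636 -0.2674 -0.0037]
319 235
229 165
```

View pics/h_wrist.png

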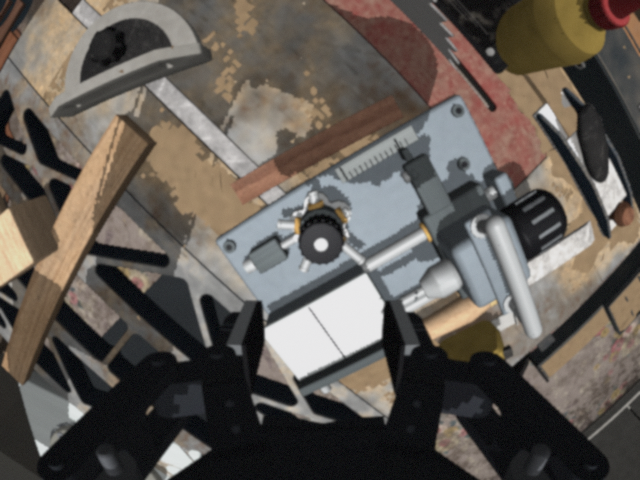

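View pics/i_wrist.png

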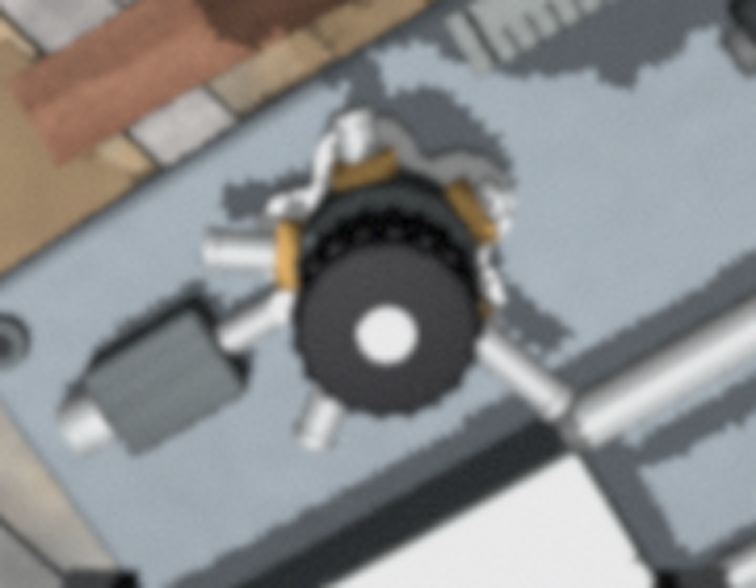

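```bash
python3 - <<'E'
from h import *
c=np.load("c_h.npy",allow_pickle=True).item()
z=4.2
k=onz(c,387/z+229,334/z+165,.082,"wrist"); print("knob",k)
for u,v in [(508,198),(355,112),(206,248),(312,445),(568,410)]:
    p=onz(c,u/z+229,v/z+165,.036,"wrist"); d=p-k; print(np.round(p,4),"len",round(np.hypot(d[0],d[1]),4),"ang rel borer deg",round(np.degrees((np.arctan2(d[1],d[0])-TH+np.pi)%(2*np.pi)-np.pi),1))
# bow ends approx in full image, at z .124
for u,v in [(492,228),(531,330)]: print("bow",onz(c,u,v,.124,"wrist"))
E
```

```text
knob [ 0.50683057 -0.23349575  0.082     ]
[ 0.5255 -0.2525  0.036 ] len 0.0267 ang rel borer deg -2.2
[ 0.5339 -0.2196  0.036 ] len 0.0304 ang rel borer deg 70.5
[ 0.5002 -0.1984  0.036 ] len 0.0357 ang rel borer deg 144.0
[ 0.4657 -0.2289  0.036 ] len 0.0414 ang rel borer deg -143.1
[ 0.4868 -0.2769  0.036 ] len 0.0478 ang rel borer deg -71.5
bow [ 0.55838035 -0.32910578  0.124     ]
bow [ 0.49747215 -0.39493625  0.124     ]
```

The turret is now clicked in: the shortest screw (26.7 mm) faces the rod, and the five screws average −0.5° off. The bow bar's middle is at about (0.528, −0.362). I'm turning the jaws to line up with the carriage travel.

>>> jog_arm:
  commands:
    - {"tx": 0, "ty": 0, "tz": 0, "rx": 0.0195, "ry": 0, "rz": 0}
    - {"tx": 0, "ty": 0, "tz": 0, "rx": 0.0195, "ry": 0, "rz": 0}
    - {"tx": 0, "ty": 0, "tz": 0, "rx": 0.0195, "ry": 0, "rz": 0}
    - {"tx": 0, "ty": 0, "tz": 0, "rx": 0.0195, "ry": 0, "rz": 0}
    - {"tx": 0, "ty": 0, "tz": 0, "rx": 0.0195, "ry": 0, "rz": 0}
    - {"tx": 0, "ty": 0, "tz": 0, "rx": 0.0195, "ry": 0, "rz": 0}
    - {"tx": 0, "ty": 0, "tz": 0, "rx": 0.0195, "ry": 0, "rz": 0}
    - {"tx": 0, "ty": 0, "tz": 0, "rx": 0.0195, "ry": 0, "rz": 0}
    - {"tx": 0, "ty": 0, "tz": 0, "rx": 0.0195, "ry": 0, "rz": 0}
    - {"tx": 0, "ty": 0, "tz": 0, "rx": 0.0195, "ry": 0, "rz": 0}
    - {"tx": 0, "ty": 0, "tz": 0, "rx": 0.0195, "ry": 0, "rz": 0}
    - {"tx": 0, "ty": 0, "tz": 0, "rx": 0.0195, "ry": 0, "rz": 0}
    - {"tx": 0, "ty": 0, "tz": 0, "rx": 0.0195, "ry": 0, "rz": 0}
    - {"tx": 0, "ty": 0, "tz": 0, "rx": 0.0195, "ry": 0, "rz": 0}
    - {"tx": 0, "ty": 0, "tz": 0, "rx": 0.0195, "ry": 0, "rz": 0}
    - {"tx": 0, "ty": 0, "tz": 0, "rx": 0.0195, "ry": 0, "rz": 0}
    - {"tx": 0, "ty": 0, "tz": 0, "rx": 0.0195, "ry": 0, "rz": 0}
    - {"tx": 0, "ty": 0, "tz": 0, "rx": 0.0195, "ry": 0, "rz": 0}
    - {"tx": 0, "ty": 0, "tz": 0, "rx": 0.0195, "ry": 0, "rz": 0}
    - {"tx": 0, "ty": 0, "tz": 0, "rx": 0.0195, "ry": 0, "rz": 0}
  claw: 0.6

```text
t: 8.52
tcp_pos: [0.5057, -0.2332, 0.2029]
ee_rot: [-0.744, 1.442, 0.747]
wrist_force: [-0.1, 0.1, 1.0]
grip_width: 0.604
```

>>> jog_arm:
  commands:
    - {"tx": 0, "ty": 0, "tz": 0, "rx": 0.0195, "ry": 0, "rz": 0}
    - {"tx": 0, "ty": 0, "tz": 0, "rx": 0.0035, "ry": 0, "rz": 0}
    - {"tx": 0, "ty": -0.02, "tz": -0.02, "rx": 0, "ry": 0, "rz": 0}
    - {"tx": 0, "ty": -0.05, "tz": -0.04, "rx": 0, "ry": 0, "rz": 0}
    - {"tx": 0, "ty": -0.07, "tz": -0.05, "rx": 0, "ry": 0, "rz": 0}
    - {"tx": 0, "ty": -0.07, "tz": -0.05, "rx": 0, "ry": 0, "rz": 0}
    - {"tx": 0, "ty": -0.047, "tz": -0.037, "rx": 0, "ry": 0, "rz": 0}
    - {"tx": 0, "ty": 0, "tz": 0, "rx": 0, "ry": 0, "rz": 0}
    - {"tx": 0, "ty": 0, "tz": 0, "rx": 0, "ry": 0, "rz": 0}

```text
t: 9.27
tcp_pos: [0.5268, -0.3628, 0.203]
ee_rot: [-0.638, 1.476, 0.641]
wrist_force: [0.5, 0.9, 0.5]
grip_width: 0.602
```

```bash
python3 - <<'E'
from h import *
show()
c=capture("wrist"); cv2.imwrite("pics/j_wrist.png",c["color"]); np.save("c_j.npy",c,allow_pickle=True)
print(proj(c,[.528,-.362,.131],"wrist"),go([.528,-.362,.127]))
E
```

```text
t 9.27 tcp [ 0.5268 -0.3628  0.203 ] q [-0.359  0.451  0.275 -0.    -1.397 -0.394] F [0.5 0.9 0.5] T [ 0.04 -0.04 -0.02] grip 0.602
axes x [-0.0024  0.001  -1.    ] y [-0.7296  0.6839  0.0025] z [ 0.6839  0.7296 -0.0009]
[323.43367621 272.18094325] [ 0.19145915 -0.00258155  0.001317  ]
```

View pics/j_wrist.png

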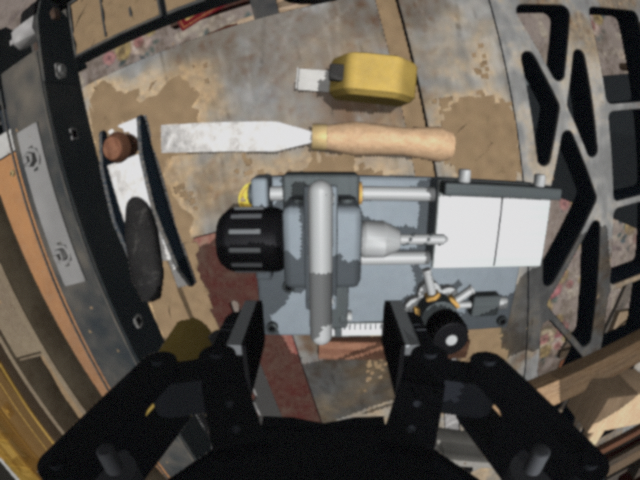

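The bar runs from (318, 185) to (322, 340), centred between the fingers and about 2 mm towards −y of the tool. Next I'll descend and grip it.

>>> jog_arm:
  commands:
    - {"tx": 0.03, "ty": -0.005, "tz": 0, "rx": 0, "ry": 0, "rz": 0}
    - {"tx": 0.04, "ty": 0, "tz": 0, "rx": 0, "ry": 0, "rz": 0}
    - {"tx": 0.04, "ty": 0, "tz": 0, "rx": 0, "ry": 0, "rz": 0}
    - {"tx": 0.04, "ty": 0, "tz": 0, "rx": 0, "ry": 0, "rz": 0}
    - {"tx": 0.03, "ty": 0, "tz": 0, "rx": 0, "ry": 0, "rz": 0}
    - {"tx": 0.011, "ty": 0, "tz": 0, "rx": 0, "ry": 0, "rz": 0}
    - {"tx": 0, "ty": 0, "tz": 0, "rx": 0, "ry": 0, "rz": 0}
  claw: 0.6

```text
t: 9.9
tcp_pos: [0.5284, -0.3615, 0.1273]
ee_rot: [-0.639, 1.476, 0.642]
wrist_force: [0.3, -0.6, 0.7]
grip_width: 0.599
```

>>> jog_arm:
  commands:
    - {"tx": 0, "ty": 0, "tz": 0, "rx": 0, "ry": 0, "rz": 0}
    - {"tx": 0, "ty": 0, "tz": 0, "rx": 0, "ry": 0, "rz": 0}
    - {"tx": 0, "ty": 0, "tz": 0, "rx": 0, "ry": 0, "rz": 0}
    - {"tx": 0, "ty": 0, "tz": 0, "rx": 0, "ry": 0, "rz": 0}
    - {"tx": 0, "ty": 0, "tz": 0, "rx": 0, "ry": 0, "rz": 0}
    - {"tx": 0, "ty": 0, "tz": 0, "rx": 0, "ry": 0, "rz": 0}
    - {"tx": 0, "ty": 0, "tz": 0, "rx": 0, "ry": 0, "rz": 0}
    - {"tx": 0, "ty": 0, "tz": 0, "rx": 0, "ry": 0, "rz": 0}
  claw: 0

```text
t: 10.57
tcp_pos: [0.5292, -0.3624, 0.1297]
ee_rot: [-0.64, 1.474, 0.638]
wrist_force: [-1.8, 4.0, 6.3]
grip_width: 0.134
```

```bash
python3 - <<'E'
from h import *
st=show()
u=np.array([-np.cos(TH),-np.sin(TH)]); print("pull-axis coord",st["tcp_pos"][:2]@u,"F along",st["wrist_force"][:2]@u)
c=capture("wrist"); cv2.imwrite("pics/k_wrist.png",c["color"])
E
```

```text
t 10.57 tcp [ 0.5292 -0.3624  0.1297] q [-0.357  0.489  0.146 -0.    -1.227 -0.396] F [-1.8  4.   6.3] T [1.25 0.76 0.03] grip 0.134
axes x [ 1.1e-03 -4.0e-04 -1.0e+00] y [-0.7297  0.6838 -0.0011] z [6.838e-01 7.297e-01 5.000e-04]
pull-axis coord -0.6337452535566391 F along 4.030505027135533
```

View pics/k_wrist.png

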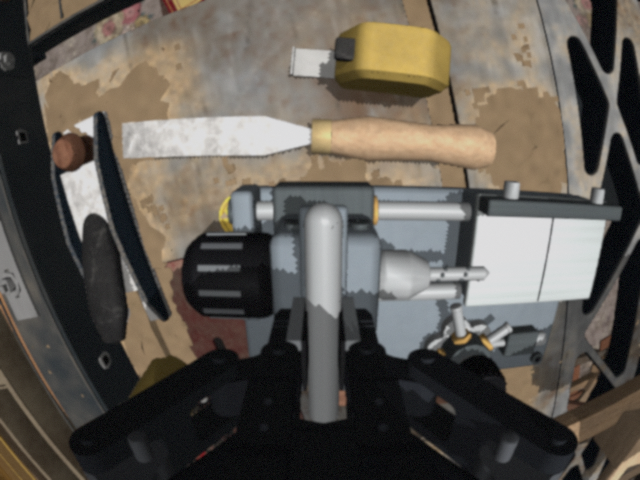

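The handle is between the pads. I'll draw the carriage most of the way, then creep the rest.

>>> jog_arm:
  commands:
    - {"tx": 0, "ty": 0.005, "tz": 0, "rx": 0, "ry": 0, "rz": 0}
    - {"tx": 0, "ty": 0.01, "tz": 0, "rx": 0, "ry": 0, "rz": 0}
    - {"tx": 0, "ty": 0.01, "tz": 0, "rx": 0, "ry": 0, "rz": 0}
    - {"tx": 0, "ty": 0.01, "tz": 0, "rx": 0, "ry": 0, "rz": 0}
    - {"tx": 0, "ty": 0.01, "tz": 0, "rx": 0, "ry": 0, "rz": 0}
    - {"tx": 0, "ty": 0.01, "tz": 0, "rx": 0, "ry": 0, "rz": 0}
    - {"tx": 0, "ty": 0.01, "tz": 0, "rx": 0, "ry": 0, "rz": 0}
    - {"tx": 0, "ty": 0.01, "tz": 0, "rx": 0, "ry": 0, "rz": 0}
    - {"tx": 0, "ty": 0.01, "tz": 0, "rx": 0, "ry": 0, "rz": 0}
    - {"tx": 0, "ty": 0.01, "tz": 0, "rx": 0, "ry": 0, "rz": 0}
    - {"tx": 0, "ty": 0.01, "tz": 0, "rx": 0, "ry": 0, "rz": 0}
    - {"tx": 0, "ty": 0.005, "tz": 0, "rx": 0, "ry": 0, "rz": 0}
    - {"tx": 0, "ty": 0, "tz": 0, "rx": 0, "ry": 0, "rz": 0}
    - {"tx": 0, "ty": 0, "tz": 0, "rx": 0, "ry": 0, "rz": 0}
  claw: 0

```text
t: 11.78
tcp_pos: [0.5, -0.3351, 0.1298]
ee_rot: [-0.645, 1.47, 0.632]
wrist_force: [7.2, -8.7, -3.9]
grip_width: 0.134
```

```bash
cat > pc.py <<'E'
from h import *
st=show()
u=np.array([-np.cos(TH),-np.sin(TH)]); v=np.array([-u[1],u[0]]); print("pulled mm",1000*(st["tcp_pos"][:2]@u+0.63375),"F along",st["wrist_force"][:2]@u,"F side",st["wrist_force"][:2]@v)
E
python3 pc.py; python3 - <<'E'
from h import *
c=capture("wrist"); cv2.imwrite("pics/l_wrist.png",c["color"])
E
```

```text
t 11.78 tcp [ 0.5    -0.3351  0.1298] q [-0.329  0.41   0.019  0.003 -1.17  -0.425] F [ 7.2 -8.7 -3.9] T [-3.1  -2.62 -0.02] grip 0.134
axes x [ 0.0075 -0.0057 -1.    ] y [-0.7297  0.6837 -0.0094] z [0.6837 0.7297 0.0009]
pulled mm 39.94427353393992 F along -11.25669046398492 F side 1.4064075414793624
```

View pics/l_wrist.png

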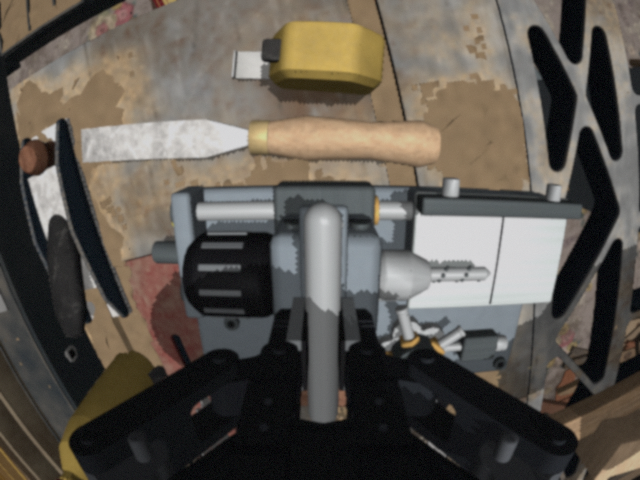

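>>> jog_arm:
  commands:
    - {"tx": 0, "ty": 0.0025, "tz": 0, "rx": 0, "ry": 0, "rz": 0}
    - {"tx": 0, "ty": 0.0025, "tz": 0, "rx": 0, "ry": 0, "rz": 0}
    - {"tx": 0, "ty": 0.0025, "tz": 0, "rx": 0, "ry": 0, "rz": 0}
    - {"tx": 0, "ty": 0.0025, "tz": 0, "rx": 0, "ry": 0, "rz": 0}
    - {"tx": 0, "ty": 0.0025, "tz": 0, "rx": 0, "ry": 0, "rz": 0}
    - {"tx": 0, "ty": 0.0025, "tz": 0, "rx": 0, "ry": 0, "rz": 0}
    - {"tx": 0, "ty": 0.0025, "tz": 0, "rx": 0, "ry": 0, "rz": 0}
    - {"tx": 0, "ty": 0.0025, "tz": 0, "rx": 0, "ry": 0, "rz": 0}
    - {"tx": 0, "ty": 0.0025, "tz": 0, "rx": 0, "ry": 0, "rz": 0}
    - {"tx": 0, "ty": 0.0025, "tz": 0, "rx": 0, "ry": 0, "rz": 0}
    - {"tx": 0, "ty": 0, "tz": 0, "rx": 0, "ry": 0, "rz": 0}
    - {"tx": 0, "ty": 0, "tz": 0, "rx": 0, "ry": 0, "rz": 0}
  claw: 0

```text
t: 12.83
tcp_pos: [0.4932, -0.3287, 0.1298]
ee_rot: [-0.646, 1.47, 0.631]
wrist_force: [9.4, -10.9, -4.8]
grip_width: 0.142
```

```bash
python3 pc.py
```

```text
t 12.83 tcp [ 0.4932 -0.3287  0.1298] q [-0.322  0.393 -0.009  0.004 -1.16  -0.432] F [  9.4 -10.9  -4.8] T [-3.7  -2.96  0.02] grip 0.142
axes x [ 0.0082 -0.0065 -0.9999] y [-0.7297  0.6837 -0.0104] z [0.6837 0.7298 0.0009]
pulled mm 49.296895688141774 F along -14.267962474261232 F side 1.4782951512100775
```

>>> jog_arm:
  commands:
    - {"tx": 0, "ty": 0.0025, "tz": 0, "rx": 0, "ry": 0, "rz": 0}
    - {"tx": 0, "ty": 0.0025, "tz": 0, "rx": 0, "ry": 0, "rz": 0}
    - {"tx": 0, "ty": 0, "tz": 0, "rx": 0, "ry": 0, "rz": 0}
  claw: 0

```text
t: 13.08
tcp_pos: [0.4918, -0.3274, 0.1298]
ee_rot: [-0.646, 1.469, 0.631]
wrist_force: [7.8, -11.2, -4.1]
grip_width: 0.138
```

```bash
python3 pc.py
```

```text
t 13.08 tcp [ 0.4918 -0.3274  0.1298] q [-0.321  0.389 -0.014  0.004 -1.157 -0.434] F [  7.8 -11.2  -4.1] T [-3.85 -3.07 -0.04] grip 0.138
axes x [ 0.0085 -0.0066 -0.9999] y [-0.7297  0.6837 -0.0107] z [0.6837 0.7298 0.001 ]
pulled mm 51.20956779535013 F along -13.349014696523549 F side 2.7917887079164596
```

>>> jog_arm:
  commands:
    - {"tx": 0, "ty": 0.0025, "tz": 0, "rx": 0, "ry": 0, "rz": 0}
    - {"tx": 0, "ty": 0.0025, "tz": 0, "rx": 0, "ry": 0, "rz": 0}
    - {"tx": 0, "ty": 0, "tz": 0, "rx": 0, "ry": 0, "rz": 0}
    - {"tx": 0, "ty": 0, "tz": 0, "rx": 0, "ry": 0, "rz": 0}
  claw: 0

```text
t: 13.42
tcp_pos: [0.4909, -0.3266, 0.1298]
ee_rot: [-0.647, 1.469, 0.63]
wrist_force: [10.3, -14.2, -7.3]
grip_width: 0.138
```

```bash
python3 pc.py
```

```text
t 13.42 tcp [ 0.4909 -0.3266  0.1298] q [-0.32   0.386 -0.019  0.005 -1.154 -0.435] F [ 10.3 -14.2  -7.3] T [-4.65 -3.67 -0.  ] grip 0.138
axes x [ 0.0096 -0.0076 -0.9999] y [-0.7297  0.6836 -0.0122] z [0.6837 0.7298 0.001 ]
pulled mm 52.405205390852586 F along -17.176970379064116 F side 3.2847745840063935
```

>>> jog_arm:
  commands:
    - {"tx": 0, "ty": 0.0025, "tz": 0, "rx": 0, "ry": 0, "rz": 0}
    - {"tx": 0, "ty": 0.0025, "tz": 0, "rx": 0, "ry": 0, "rz": 0}
    - {"tx": 0, "ty": 0, "tz": 0, "rx": 0, "ry": 0, "rz": 0}
    - {"tx": 0, "ty": 0, "tz": 0, "rx": 0, "ry": 0, "rz": 0}
  claw: 0

```text
t: 13.75
tcp_pos: [0.4908, -0.3265, 0.1299]
ee_rot: [-0.65, 1.467, 0.627]
wrist_force: [14.0, -18.6, -11.7]
grip_width: 0.137
```

```bash
python3 pc.py;  python3 - <<'E'
from h import *
c=capture("wrist"); cv2.imwrite("pics/m_wrist.png",c["color"])
c=capture("scene"); cv2.imwrite("pics/m_scene.png",cv2.resize(c["color"][190:330,320:500],None,fx=4.2,fy=4.2,interpolation=cv2.INTER_CUBIC))
E
```

```text
t 13.75 tcp [ 0.4908 -0.3265  0.1299] q [-0.319  0.384 -0.024  0.006 -1.149 -0.437] F [ 14.  -18.6 -11.7] T [-6.48 -5.11 -0.07] grip 0.137
axes x [ 0.0122 -0.0098 -0.9999] y [-0.7297  0.6836 -0.0156] z [0.6836 0.7298 0.0011]
pulled mm 52.626692270105416 F along -22.931455650049816 F side 3.9620264571911767
```

View pics/m_wrist.png

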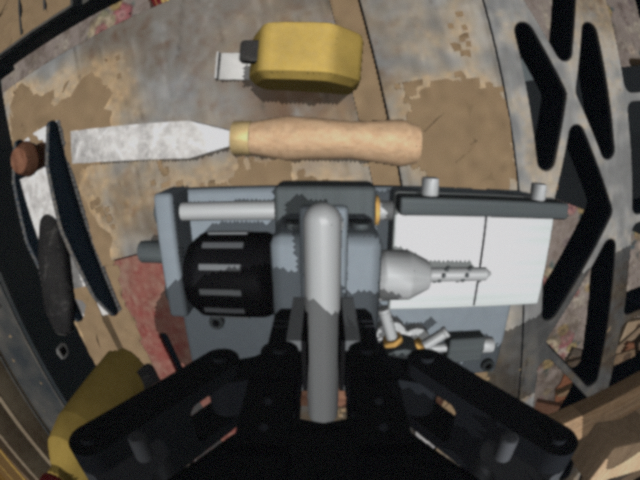

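View pics/m_scene.png

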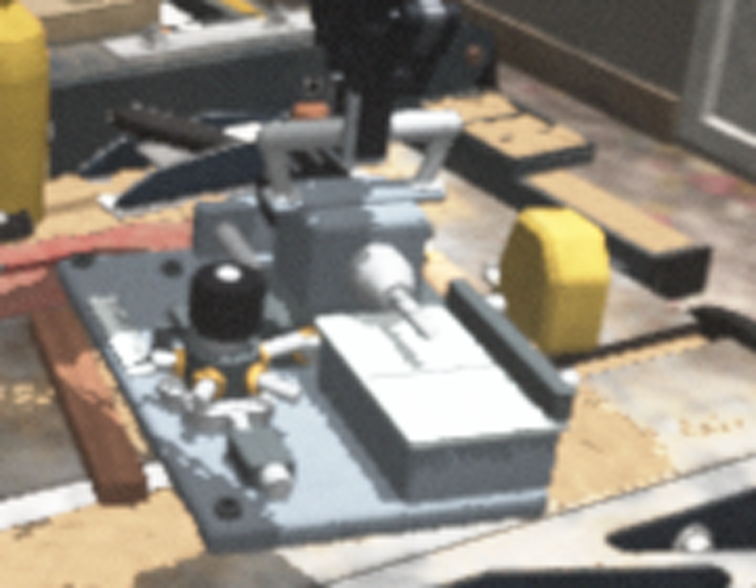

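The carriage stopped at about 52.6 mm while the pull force rose from 13 to 23 N, so the rod is on the screw. I'll add a little more firmness and let it settle.

>>> jog_arm:
  commands:
    - {"tx": 0, "ty": 0.0025, "tz": 0, "rx": 0, "ry": 0, "rz": 0}
    - {"tx": 0, "ty": 0.0025, "tz": 0, "rx": 0, "ry": 0, "rz": 0}
    - {"tx": 0, "ty": 0, "tz": 0, "rx": 0, "ry": 0, "rz": 0}
    - {"tx": 0, "ty": 0, "tz": 0, "rx": 0, "ry": 0, "rz": 0}
    - {"tx": 0, "ty": 0, "tz": 0, "rx": 0, "ry": 0, "rz": 0}
    - {"tx": 0, "ty": 0, "tz": 0, "rx": 0, "ry": 0, "rz": 0}
    - {"tx": 0, "ty": 0, "tz": 0, "rx": 0, "ry": 0, "rz": 0}
    - {"tx": 0, "ty": 0, "tz": 0, "rx": 0, "ry": 0, "rz": 0}
  claw: 0

```text
t: 14.52
tcp_pos: [0.4906, -0.3263, 0.1299]
ee_rot: [-0.652, 1.466, 0.625]
wrist_force: [19.4, -24.2, -17.9]
grip_width: 0.14
```

```bash
python3 pc.py; python3 - <<'E'
from h import *
c=capture("top"); cv2.imwrite("pics/n_top.png",cv2.resize(c["color"][205:345,275:455],None,fx=4.2,fy=4.2,interpolation=cv2.INTER_CUBIC))
E
sleep 0; python3 pc.py
```

```text
t 14.52 tcp [ 0.4906 -0.3263  0.1299] q [-0.318  0.381 -0.028  0.007 -1.144 -0.438] F [ 19.4 -24.2 -17.9] T [-8.35 -6.45  0.01] grip 0.14
axes x [ 0.0147 -0.012  -0.9998] y [-0.7297  0.6835 -0.0189] z [0.6836 0.7298 0.0013]
pulled mm 52.85963077244637 F along -30.66664886966724 F side 4.337492330266865
t 14.57 tcp [ 0.4906 -0.3263  0.1299] q [-0.318  0.381 -0.028  0.007 -1.144 -0.438] F [ 18.6 -23.4 -16.9] T [-8.3  -6.44 -0.  ] grip 0.135
axes x [ 0.0147 -0.012  -0.9998] y [-0.7297  0.6835 -0.0189] z [0.6836 0.7298 0.0013]
pulled mm 52.864708124402135 F along -29.557137657953444 F side 4.34014883487628
```

View pics/n_top.png

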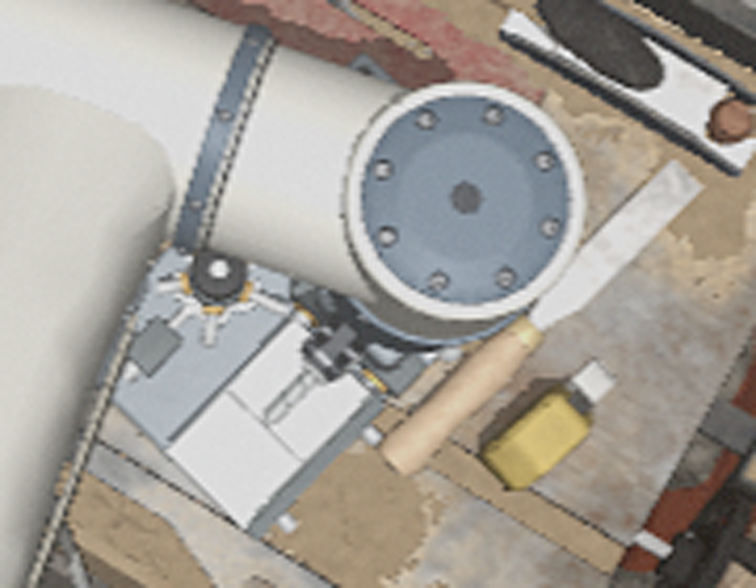

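The chisel, tape and plane sit where they were, and the stopping distance matches only the shortest screw. I'm handing in.

```bash
python3 -c "
from bench import *
print(finish_job())"; python3 pc.py
```

```text
the job is handed in; nothing more can be done
None
the job is handed in; nothing more can be done
```

The borer is set for its deepest hole, and I handed the job in at about 14.6 s with the gripper still holding the carriage out.

- **Turret:** I gripped the knob and turned it one click (72°) counter-clockwise. After release, the wrist camera showed the shortest screw (about 26.7 mm) facing the stop rod. It read 2.2° off in line, and the five screws averaged 0.5° off. The carriage had not been touched up to then.
- **Carriage:** I gripped the bow handle and drew the carriage until it stopped. The gripper moved 52.9 mm, against 52 mm for the shortest screw and 47 mm for the next one. With the spring at 14 N, the final pull of about 30 N leaves roughly 15 N on the screw, allowing for friction.
- **Last check:** The grip reading stayed near 0.135 and the carriage was still. The chisel, tape measure and plane had not moved in the last top view.
- **Not checked:** I did not read the scale pointer directly. In that last view the arm hid most of the offcut strip, and the glue bottle, tin and jar were outside the part I looked at. I felt no unexpected contact. The travel reading includes a little give in the gripper and arm.

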